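# Fit and lock the hub on the sample spinner

## Task

Pull the spinner's red lock knob fully out, lower the bare metal hub gently over the spinner's upright shaft, flange down, until it sits flat on the seat, then push the knob fully home so that its bolt locks over the hub's flange. Set the hub down rather than dropping it, do not force it, and leave the blue hub, the vial, the brown bottle and the timer where they stand.

Things in the scene. Friction and masses are not known exactly. Their poses are not given: they have to be found in the camera images.
- spinner: White drive unit of a sample spinner, fixed to the bench, yawed up to 0.5 rad. Origin: on the bench under the axis of its upright dark steel shaft; z up; -x is its front, where the red knob is. Case x -62 to 54, y -62 to 62 mm, top at z 44. Steel seat disc, diameter 62, top at z 49; the shaft, diameter 18, rises to z 109, its last 6 mm taper to 11. Bolt guide 18 x 40 mm at x -53, up to z 71.
- shaft_top (a point): Centre of the shaft's top end, 109 mm above the bench
- seat (a point): Point on the shaft axis at the height of the seat, 49 mm above the bench
- lock_knob (a joint): Slide of knob and bolt: 0 home, 0.025 m fully out (along the unit's -x). An over-centre spring (4 N) holds it at either end and snaps it to the nearer end. The bolt is a flat steel tongue 13 mm wide, z 59 to 64 mm; its tip is 21 mm from the shaft axis at home, over the seated hub's flange (top at z 57), and 46 mm when out. While it is home a hub cannot reach the seat.
- lock_knob_grip (a point): Centre of the red round pull knob (moves with it): diameter 26 mm, 18 mm long along the unit's x, on a 10 mm stem; 61.5 mm above the bench, 95 mm in front of the shaft axis at home, 120 mm when out. Can be pinched from above across the unit's y.
- metal_hub: Bare aluminium hub, loose, about 150 g, upright on its flange: flange diameter 52, 8 mm thick, barrel above it diameter 34, total height 50 mm, through bore 21 mm (1.5 mm clearance a side on the shaft). Origin: centre of its underside; z up the bore. Stands on the bench right of the unit; it and the blue hub may have swapped places.
- blue_hub: Blue plastic hub of the same outer shape with a bore of only 12 mm, which does not fit; origin at the centre of its underside. Bystander.
- vial: Small glass vial with a white cap, diameter 23, height 51 mm; origin at the centre of its underside. Bystander.
- brown_bottle: Small brown bottle with a white cap, diameter 40, height 78 mm; origin at the centre of its underside. Bystander.
- timer: White countdown timer lying flat, 62 x 68 x 19 mm; origin at the centre of its underside. Bystander.

How it is judged:
By the outcome, as a careful person would: the job done as asked, in the order asked, and still so for the second after the job is handed in, with the robot touching nothing.
It also fails if it takes over 59 s, if anything falls off the work surface, if the arm or the gripper's body presses on something with over 40 N, if the wrist force passes 120 N, or if a joint passes its speed limit or range.

## Robot

A 6-joint arm with a two-finger parallel gripper is mounted at the origin on the work surface; the furniture and walls round the work are solid. World frame = base frame: x ahead of the robot, y to its left, z up, the work surface at z = 0. Lengths are in mm, angles in rad, forces in N, time in s.
With the tool pointing down it reaches from about 275 to 750 mm from the base axis. Payload 10.2 kg.
Tool frame: the origin (TCP) lies on the centre line of the jaws, within the pads' length; the fingertips stand 17 mm ahead of it and the grasp point (between the pads) lies 2 mm behind it (tip_extent is the distance from the TCP to the fingertips, in mm); z points along the fingers, y is the line along which they close (so a half turn about z gives the same grasp; the last joint's range is limited). The gripper opens to 85 mm and grips with 20 to 120 N. Pads are 22 mm wide; open, the fingers measure 114 mm over their backs; the gripper's body (76 mm by 85 mm) begins 54 mm behind the grasp point. The pads swing forward as they close: fully open they stand 13 mm farther back than shut.
Start: joints at [0.945, 0.313, 1.498, -0, 1.331, -0.223], TCP at [205.811, 482.984, 248.294] pointing down, gripper open.
Joint ranges: [-2.94, 2.94], [-0.97, 2.17], [0.19, 2.56], [-1.23, 4.37], [0.02, 3.11], [-2.88, 2.88]. Speed limits (rad/s): [2.39, 2.39, 3.01, 3.14, 3.14, 3.14].

## Interface

Orientations are given as a unit quaternion [w, x, y, z].
In Python, from bench import read_state, capture, get_calibration, sign_off, recognise, tip_extent gives the robot as it stands.
- The arm moves only by the tool arm_command, never from a script. Its argument "steps" is a list of rows, each an object with "rotation": the turn, a rotation vector about the tool's x, y, z each as a share of 180 degrees, from -1 to 1, a list of three; "xyz": the shift along the tool's x, y, z each as a share of 30 cm, from -1 to 1, a list of three; "grip": the opening, from -1 (shut) to 1 (fully open). In form: [{"rotation": [wx, wy, wz], "xyz": [tx, ty, tz], "grip": grip}, ...]. A call has 1 to 10 rows; each row is the pose to reach, as a shift and turn from the pose commanded when the call began, along the tool's axes at that moment, turning the shorter way round; what a row does not reach only later rows make up. A row lasts 1/8 s, in which the tool goes at most 62.5 mm and 10.7 degrees, less where a joint would pass 70% of its speed; a pose out of reach is approached as far as the arm can. A call with a number of a shift or a turn outside -1 to 1 is refused whole. A call with a gripper value outside its range is refused whole. The fingers move at their own pace and stop on an object; "squeeze" is the grip in N (left out, the last holds). Time passes only in rows, so rows that repeat a pose let the fingers close. It gives the time, the measured TCP pose, the force, the opening and the grip force at its end, in the units of the state.
- read_state(): the state, without advancing time (a new reading comes with each control period).
- capture(name): name is "scene" or "top" or "wrist"; returns (picture, depth): 400x640x3 uint8, red, green, blue; 400x640 float32, mm along the optical axis (not along the pixel's ray), 0 where there is no reading.
- get_calibration(name): a dict with "fx", "fy", "cx", "cy" (pixels), "rvec" (rotation vector, rad) and "tvec" (3), from world to camera coordinates, as OpenCV has them; the wrist camera has in their place "mount" (4x4, takes a point from camera to tool coordinates, whose origin is the TCP and whose axes are the flange's). Camera axes: x right, y down, z forward; pixel columns grow to the right and rows downward; lengths in mm; the calibration is good to about 2 mm. A picture is of the moment at which its call begins: read the wrist's pose just before it. get_calibration takes no time and is no camera call.
- sign_off(): hands the job in; it is judged then, once.
Trained networks look in the newest picture that a camera, given by its name, has taken for a name from the list of things; names that differ only in an ending like _2 or _b are one class to them, and where a whole thing is asked for, a point or a joint stands for the part that bears it (a point fixed in the world has none). Each returns a list of dicts, best first, with "confidence" (0 to 1); they miss things now and then, are a little off and sometimes report something else, mostly with a low value. They report only what shows in the picture. A call takes as long as a camera call.
- recognise(camera, thing): "at" ([x, y, z] in mm, in world coordinates, good to about 4 mm: the middle of the surface that is visible of it).
The state is a dict: "time_s": time; "joint_positions": joint angles; "dq": joint speeds; "effort": joint torques, N m; "eef_pos": TCP position; "tool_rot": TCP orientation; "ft_force": force on the tool from outside, world axes, zero at the start; "moment": the same for the moment, N m; "gripper_width": finger opening in mm; "grip_force": force on a finger pad.
Only numpy, scipy, OpenCV 4.12 (cv2) and the standard library are available. Lean on these libraries where they do the work, as an engineer would, in place of code of your own. Each camera call takes 0.05 s, during which the arm holds its last target. There are 200 camera calls.

## Working session

There is one attempt and no reset: what is moved stays moved. The work goes in short steps, Python scripts to look and compute and a tool call to move; the robot and the scene stay as the last step left them, time stands still between calls to the robot, and variables do not carry over. Pictures are saved under pics/ and viewed, at most 10 in all, crops included, and the job is handed in when it is done.

Besides the shell and the picture viewer there is one more tool, called after ">>>" as name(argument=value, ...), one argument or row to a line, values as JSON. arm_command: Moves the arm, as the interface text tells. Its arguments: {"type":"object","properties":{"steps":{"type":"array"},"squeeze":{"type":"number"}},"required":["steps"]}

```bash
mkdir -p pics; ls; python3 - <<'E'
from bench import *
import cv2, numpy as np
s=read_state(); print({k:np.round(v,3).tolist() for k,v in s.items()})
for c in ("scene","top"):
    im,d=capture(c); cv2.imwrite(f"pics/{c}0.png",im[:,:,::-1]); np.save(f"pics/{c}0.npy",d)
    k=get_calibration(c); print(c,{a:np.round(b,3).tolist() for a,b in k.items()})
    for t in ("spinner","lock_knob_grip","metal_hub","blue_hub","vial","brown_bottle","timer"):
        print(t,[(np.round(r["at"]).tolist(),round(r["confidence"],2)) for r in recognise(c,t)][:3])
print(get_calibration("wrist"),tip_extent)
E
```

```text
pics
{'time_s': 0.0, 'joint_positions': [0.945, 0.313, 1.498, -0.0, 1.331, -0.223], 'dq': [0.001, -0.001, 0.002, -0.001, -0.002, 0.001], 'effort': [0.001, -41.227, -25.974, -0.0, 0.004, 0.0], 'eef_pos': [205.687, 482.772, 247.725], 'tool_rot': [-0.0, 0.2, 0.98, -0.001], 'ft_force': [0.987, 0.198, 0.144], 'moment': [-0.017, 0.007, 0.021], 'grip_force': 0.0, 'gripper_width': 85.541}
scene {'fx': 399.114, 'fy': 399.114, 'cx': 323.343, 'cy': 200.113, 'rvec': [2.213, -1.129, 0.4], 'tvec': [-354.727, 408.527, 810.081]}
spinner [([581.0, 45.0, 44.0], 0.72)]
lock_knob_grip [([514.0, 40.0, 65.0], 0.44)]
metal_hub []
blue_hub [([474.0, -114.0, 27.0], 0.67)]
vial []
brown_bottle []
timer [([456.0, 282.0, 14.0], 0.67), ([477.0, -111.0, 30.0], 0.64), ([582.0, 46.0, 41.0], 0.3)]
top {'fx': 483.715, 'fy': 483.715, 'cx': 320.339, 'cy': 200.049, 'rvec': [2.16, -2.222, 0.076], 'tvec': [-23.23, 569.72, 1556.511]}
spinner [([590.0, 67.0, 44.0], 0.8)]
lock_knob_grip [([521.0, 51.0, 67.0], 0.69)]
metal_hub [([627.0, -127.0, 6.0], 0.59)]
blue_hub [([479.0, -110.0, 3.0], 0.44)]
vial [([516.0, -348.0, 53.0], 0.53), ([477.0, -109.0, 7.0], 0.39)]
brown_bottle [([655.0, -339.0, 64.0], 0.56)]
timer [([463.0, 290.0, 15.0], 0.69), ([516.0, -351.0, 54.0], 0.47)]
{'fx': 346.5298376857773, 'fy': 346.5298376857773, 'cx': 319.19162025814205, 'cy': 194.6584694626049, 'mount': array([[-3.11576665e-04, -9.58778565e-01, -2.84154123e-01,
         7.17673123e+01],
       [ 9.99999740e-01, -1.13922309e-04, -7.12114657e-04,
         6.45684030e-01],
       [ 6.50388775e-04, -2.84154271e-01,  9.58778351e-01,
        -1.25102531e+02],
       [ 0.00000000e+00,  0.00000000e+00,  0.00000000e+00,
         1.00000000e+00]])} 17.0
```

View pics/scene0.png

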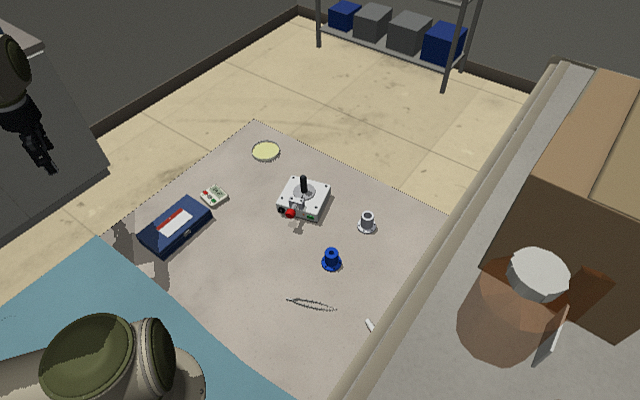

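View pics/top0.png

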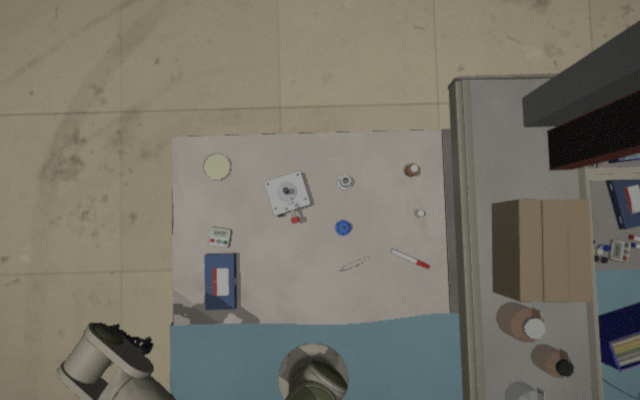

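The scene view shows the spinner at about (302,197) with its red knob at (290,212), the bare hub at (367,222) and the blue hub at (331,258). The top view agrees: the spinner is at (288,193), the knob at (295,217), the bare hub at (345,182) and the blue hub at (343,228). Next I move the wrist camera closer.

```bash
cat > h.py <<'E'
import numpy as np, cv2
from scipy.spatial.transform import Rotation as R
from bench import *
def rot(s=None):
    q=(s or read_state())["tool_rot"]; return R.from_quat([q[1],q[2],q[3],q[0]])
def down(yaw):  # tool x = -(cos,sin), z down
    c,s=np.cos(yaw),np.sin(yaw)
    return R.from_matrix(np.array([[-c,s,0],[-s,-c,0],[0,0,-1]]).T if 0 else np.column_stack([[-c,-s,0],[-s,c,0],[0,0,-1]]))
def plan(p,yaw,label=""):
    s=read_state(); r=rot(s)
    t=r.inv().apply(np.array(p)-s["eef_pos"])/300; w=(r.inv()*down(yaw)).as_rotvec()/np.pi
    print(label,"xyz",np.round(t,4).tolist(),"rot",np.round(w,4).tolist())
def wrist(name):
    s=read_state(); im,d=capture("wrist"); k=get_calibration("wrist")
    cv2.imwrite(f"pics/{name}.png",im[:,:,::-1])
    v,u=np.mgrid[:400,:640]
    P=np.stack([(u-k["cx"])/k["fx"]*d,(v-k["cy"])/k["fy"]*d,d],-1)
    M=k["mount"]; P=P@M[:3,:3].T+M[:3,3]
    W=rot(s).apply(P.reshape(-1,3)).reshape(P.shape)+s["eef_pos"]
    W[d==0]=np.nan
    return im,d,W
E
python3 -c "
from h import *
plan([480,40,250],0.23)"
```

```text
xyz [-1.4196, -1.0002, -0.0057] rot [0.0, 0.0, -0.2014]
```

>>> arm_command(
  steps=[
    {"rotation":[0,0,-0.05],"xyz":[-0.15,-0.1,0],"grip":1},
    {"rotation":[0,0,-0.1],"xyz":[-0.3,-0.2,0],"grip":1},
    {"rotation":[0,0,-0.15],"xyz":[-0.45,-0.3,0],"grip":1},
    {"rotation":[0,0,-0.2],"xyz":[-0.6,-0.4,0],"grip":1},
    {"rotation":[0,0,-0.2],"xyz":[-0.75,-0.5,0],"grip":1},
    {"rotation":[0,0,-0.2],"xyz":[-0.9,-0.6,0],"grip":1},
    {"rotation":[0,0,-0.2],"xyz":[-1,-0.7,0],"grip":1},
    {"rotation":[0,0,-0.2],"xyz":[-1,-0.85,0],"grip":1},
    {"rotation":[0,0,-0.2],"xyz":[-1,-1,0],"grip":1},
    {"rotation":[0,0,-0.2],"xyz":[-1,-1,0],"grip":1},
  ],
)

```text
time_s: 2.05
eef_pos: [363.7, 87.8, 248.6]
tool_rot: [0.0, -0.111, 0.994, -0.0]
ft_force: [0.4, 0.9, -0.2]
gripper_width: 85.3
grip_force: 0.0
```

```bash
python3 -c "
from h import *
plan([480,40,250],0.23)"
```

```text
xyz [-0.343, -0.2408, -0.0045] rot [-0.0001, 0.0002, -0.0026]
```

>>> arm_command(
  steps=[
    {"rotation":[0,0,-0.002],"xyz":[-0.17,-0.12,-0.005],"grip":1},
    {"rotation":[0,0,-0.002],"xyz":[-0.343,-0.24,-0.005],"grip":1},
    {"rotation":[0,0,-0.002],"xyz":[-0.343,-0.24,-0.005],"grip":1},
    {"rotation":[0,0,-0.002],"xyz":[-0.343,-0.24,-0.005],"grip":1},
  ],
)

```text
time_s: 2.55
eef_pos: [480.3, 43.1, 249.5]
tool_rot: [-0.0, -0.116, 0.993, 0.0]
ft_force: [-0.5, 0.6, 0.3]
gripper_width: 85.3
grip_force: 0.0
```

```bash
python3 - <<'E'
from h import *
im,d,W=wrist("w1"); np.savez("w1.npz",im=im,W=W)
for t in ("spinner","lock_knob_grip","metal_hub","blue_hub"):
    print(t,[(np.round(r["at"]).tolist(),round(r["confidence"],2)) for r in recognise("wrist",t)][:3])
x,y,z=W[...,0],W[...,1],W[...,2]
near=(np.hypot(x-590,y-60)<130)
c=near&(abs(z-44)<3)
pts=W[c][:,:2].astype(np.float32)
print("case",cv2.minAreaRect(pts),len(pts))
s=near&(z>85); print("shaft",s.sum(),np.nanmean(W[s],0),np.nanmax(z[s]))
s=near&(z>104); print("shafttop",s.sum(),np.nanmean(W[s],0))
I=im.astype(int); r=(I[...,0]>110)&(I[...,0]>2*I[...,1])&(I[...,0]>2*I[...,2])&near
print("knob",r.sum(),np.nanmean(W[r],0),np.nanmin(W[r],0),np.nanmax(W[r],0),np.argwhere(r).mean(0))
for n,cx,cy in(("A",627,-127),("B",479,-110)):
    m=(np.hypot(x-cx,y-cy)<50)
    for lo,hi in((45,56),(5,11)):
        q=m&(z>lo)&(z<hi)
        if q.sum()>5: print(n,lo,q.sum(),cv2.minEnclosingCircle(W[q][:,:2].astype(np.float32)),W[q].mean(0),I[q].mean(0))
E
```

```text
spinner [([583.0, 58.0, 44.0], 0.59), ([624.0, -116.0, 28.0], 0.43)]
lock_knob_grip [([517.0, 50.0, 65.0], 0.96)]
metal_hub [([624.0, -115.0, 27.0], 0.65)]
blue_hub [([477.0, -102.0, 34.0], 0.87)]
case ((596.2848510742188, 67.04631042480469), (114.67630767822266, 121.0618667602539), 16.11967658996582) 6800
shaft 25665 [479.67206413  25.10931538 295.18278594] 325.90092729857133
shafttop 25409 [478.51089487  24.68474655 297.19113986]
knob 432 [509.31931446  42.31007573  70.87699948] [499.32010791  28.21454633  29.32447752] [547.50945151  54.5069299   75.06311599] [204.8125     311.05787037]
A 45 554 ((629.7831420898438, -120.28053283691406), 17.293169021606445) [ 629.09724394 -120.26545715   48.76857638] [166.51263538 165.72563177 163.57039711]
A 5 653 ((629.9661865234375, -120.5001220703125), 25.735027313232422) [ 621.92264629 -115.56021821    7.51888884] [168.83001531 168.36600306 167.67534456]
B 45 951 ((480.7272033691406, -109.99182891845703), 16.901763916015625) [ 480.35721131 -109.31529032   49.17789929] [  9.50998948  46.30073607 116.72975815]
B 5 799 ((480.6116638183594, -109.59686279296875), 25.815414428710938) [ 476.23447079 -101.72705094    7.49971317] [ 11.17897372  44.7534418  109.64580726]
```

View pics/w1.png

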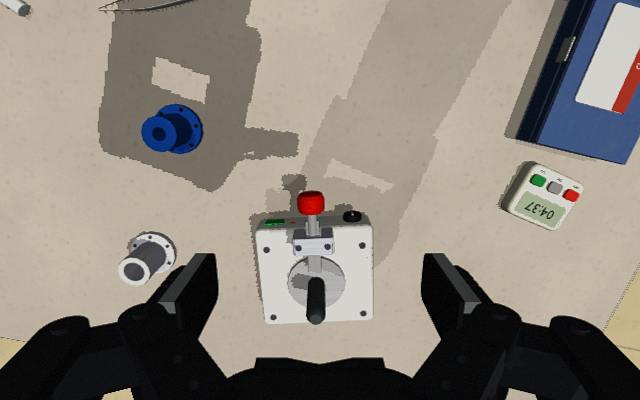

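The wrist view shows the knob at (311,203), the shaft top at (315,315), the bare hub at (148,258) with its large bore visible, and the blue hub at (172,130). I'll refine the shaft axis and yaw.

```bash
python3 - <<'E'
from h import *
f=np.load("w1.npz"); im,W=f["im"],f["W"]; x,y,z=W[...,0],W[...,1],W[...,2]
near=np.hypot(x-600,y-68)<125
for lo,hi in((60,80),(80,100),(100,107),(107,112)):
    s=near&(z>lo)&(z<hi)&(np.hypot(x-600,y-68)<25)
    print(lo,s.sum(),W[s].mean(0) if s.any() else 0, cv2.minEnclosingCircle(W[s][:,:2].astype(np.float32)) if s.any() else 0)
s=near&(abs(z-49)<1.5); print("seat",s.sum(),cv2.minEnclosingCircle(W[s][:,:2].astype(np.float32)))
c=near&(abs(z-44)<2); b=c.astype(np.uint8)
b=cv2.morphologyEx(b,cv2.MORPH_OPEN,np.ones((3,3)))
print(cv2.minAreaRect(W[b>0][:,:2].astype(np.float32)))
I=im.astype(int); r=(I[...,0]>90)&(I[...,0]>2*I[...,1])&(I[...,0]>2*I[...,2])&near&(z>50)
P=W[r]; yaw=.281; a=np.array([np.cos(yaw),np.sin(yaw)]); q=P[:,:2]-[600.1,68.2]
ux=q@a; uy=q@[-a[1],a[0]]; print("knob unit",np.percentile(ux,[1,50,99]),np.percentile(uy,[1,50,99]),P[:,2].max())
k=[508.9,41.8]
plan([508.9,41.8,120],.281,"above"); plan([508.9,41.8,61],.281,"at")
E
```

```text
60 241 [590.86793859  65.92860054  68.92889444] ((589.63134765625, 65.51387786865234), 14.6845703125)
80 227 [594.4282456   67.13439513  90.34842648] ((600.2218017578125, 68.091064453125), 9.006816864013672)
100 158 [596.5295182   67.45877025 103.88159349] ((600.873779296875, 68.26921081542969), 9.622672080993652)
107 133 [599.99673028  68.10293968 108.25620812] ((599.7406616210938, 68.19261932373047), 6.686583042144775)
seat 1465 ((583.7781372070312, 62.70035934448242), 47.55989456176758)
((596.6480102539062, 66.86727142333984), (111.50789642333984, 118.07496643066406), 16.644636154174805)
knob unit [-102.65478108  -95.07992453  -85.60223264] [-11.3827767    0.4976431   11.44254827] 75.06311599102202
above xyz [-0.0922, -0.0251, 0.4344] rot [-0.0001, 0.0003, -0.0154]
at xyz [-0.0921, -0.0251, 0.6311] rot [-0.0001, 0.0003, -0.0154]
```

>>> arm_command(
  steps=[
    {"rotation":[0,0,-0.016],"xyz":[-0.092,-0.025,0.15],"grip":0.2},
    {"rotation":[0,0,-0.016],"xyz":[-0.092,-0.025,0.3],"grip":0.2},
    {"rotation":[0,0,-0.016],"xyz":[-0.092,-0.025,0.45],"grip":0.2},
    {"rotation":[0,0,-0.016],"xyz":[-0.092,-0.025,0.55],"grip":0.2},
    {"rotation":[0,0,-0.016],"xyz":[-0.092,-0.025,0.634],"grip":0.2},
    {"rotation":[0,0,-0.016],"xyz":[-0.092,-0.025,0.634],"grip":0.2},
  ],
  squeeze=40,
)

```text
time_s: 3.55
eef_pos: [508.2, 41.6, 58.8]
tool_rot: [-0.001, -0.141, 0.99, 0.0]
ft_force: [-0.7, 0.8, 1.0]
gripper_width: 51.2
grip_force: 0.0
```

```bash
python3 - <<'E'
from h import *
plan([508.9,41.8,60],.285)
E
```

```text
xyz [-0.0024, 0.0001, -0.0041] rot [0.0004, -0.0008, -0.0009]
```

>>> arm_command(
  steps=[
    {"rotation":[0,0,0],"xyz":[-0.002,0,-0.003],"grip":-1},
    {"rotation":[0,0,0],"xyz":[-0.002,0,-0.003],"grip":-1},
    {"rotation":[0,0,0],"xyz":[-0.002,0,-0.003],"grip":-1},
    {"rotation":[0,0,0],"xyz":[-0.002,0,-0.003],"grip":-1},
    {"rotation":[0,0,0],"xyz":[-0.002,0,-0.003],"grip":-1},
  ],
  squeeze=40,
)

```text
time_s: 4.18
eef_pos: [510.4, 41.8, 62.2]
tool_rot: [0.001, -0.141, 0.99, -0.0]
ft_force: [-0.9, 2.5, 5.3]
gripper_width: 24.2
grip_force: 38.9
```

>>> arm_command(
  steps=[
    {"rotation":[0,0,0],"xyz":[0.02,0,0],"grip":-1},
    {"rotation":[0,0,0],"xyz":[0.04,0,0],"grip":-1},
    {"rotation":[0,0,0],"xyz":[0.06,0,0],"grip":-1},
    {"rotation":[0,0,0],"xyz":[0.075,0,0],"grip":-1},
    {"rotation":[0,0,0],"xyz":[0.084,0,0],"grip":-1},
    {"rotation":[0,0,0],"xyz":[0.084,0,0],"grip":-1},
    {"rotation":[0,0,0],"xyz":[0.084,0,0],"grip":-1},
  ],
)

```text
time_s: 5.05
eef_pos: [486.4, 34.8, 62.2]
tool_rot: [0.002, -0.14, 0.99, -0.0]
ft_force: [-0.4, 4.1, 8.1]
gripper_width: 24.1
grip_force: 39.9
```

>>> arm_command(
  steps=[
    {"rotation":[0,0,0],"xyz":[0,0,0],"grip":0.3},
    {"rotation":[0,0,0],"xyz":[0,0,0],"grip":0.3},
    {"rotation":[0,0,0],"xyz":[0,0,0],"grip":0.3},
    {"rotation":[0,0,0],"xyz":[0,0,-0.15],"grip":0.3},
    {"rotation":[0,0,0],"xyz":[0,0,-0.3],"grip":1},
    {"rotation":[0,0,0],"xyz":[0,0,-0.45],"grip":1},
    {"rotation":[0,0,0],"xyz":[-0.1,-0.15,-0.45],"grip":1},
    {"rotation":[0,0,0],"xyz":[-0.2,-0.3,-0.45],"grip":1},
    {"rotation":[0,0,0],"xyz":[-0.2,-0.3,-0.45],"grip":1},
    {"rotation":[0,0,0],"xyz":[-0.2,-0.3,-0.45],"grip":1},
  ],
)

```text
time_s: 6.3
eef_pos: [567.7, -35.0, 195.1]
tool_rot: [-0.001, -0.141, 0.99, 0.0]
ft_force: [0.9, -0.4, 0.2]
gripper_width: 85.1
grip_force: 0.0
```

```bash
cat >> h.py <<'E'
S=np.array([600.1,68.2]); YAW=.285
def unit(P):
    a=np.array([np.cos(YAW),np.sin(YAW)]); q=P[:,:2]-S
    return q@a, q@[-a[1],a[0]]
def knob(im,W):
    I=im.astype(int); r=(I[...,0]>90)&(I[...,0]>2*I[...,1])&(I[...,0]>2*I[...,2])&(np.hypot(W[...,0]-500,W[...,1]-40)<60)&(W[...,2]>50)
    ux,uy=unit(W[r]); print("knob unit x,y",np.round(np.percentile(ux,[1,50,99]),1),np.round(np.percentile(uy,[1,50,99]),1))
def top(W,c,lo,hi,rad=30):
    q=(np.hypot(W[...,0]-c[0],W[...,1]-c[1])<rad)&(W[...,2]>lo)&(W[...,2]<hi)
    print("circle",lo,q.sum(),cv2.minEnclosingCircle(W[q][:,:2].astype(np.float32)),W[q].mean(0))
E
python3 - <<'E'
from h import *
im,d,W=wrist("w2"); knob(im,W)
top(W,(630,-120),46,54); top(W,(630,-120),5,11); top(W,(600,68),107,112); top(W,(600,68),75,100,20)
print(read_state()["eef_pos"])
plan([629.9,-120.4,100],YAW,"above hub"); plan([629.9,-120.4,36],YAW,"at hub")
E
```

```text
knob unit x,y [-127.5 -119.3 -110.4] [-11.2  -2.3   9.9]
circle 46 780 ((630.2555541992188, -120.55624389648438), 17.025531768798828) [ 629.64885399 -120.55779591   49.05787635]
circle 5 932 ((630.3314208984375, -120.9255142211914), 25.884544372558594) [ 621.68254427 -117.16194616    7.46444541]
circle 107 0 ((0.0, 0.0), 0.0) [nan nan nan]
circle 75 0 ((0.0, 0.0), 0.0) [nan nan nan]
[567.6152758  -34.69824975 195.38357488]
above hub xyz [-0.1199, -0.3324, 0.3177] rot [0.0002, -0.0002, -0.0008]
at hub xyz [-0.1201, -0.3325, 0.531] rot [0.0002, -0.0002, -0.0008]h.py:31: RuntimeWarning: Mean of empty slice.
  print("circle",lo,q.sum(),cv2.minEnclosingCircle(W[q][:,:2].astype(np.float32)),W[q].mean(0))
  ret = um.true_divide(
```

>>> arm_command(
  steps=[
    {"rotation":[0,0,0],"xyz":[-0.06,-0.17,0.05],"grip":1},
    {"rotation":[0,0,0],"xyz":[-0.12,-0.333,0.1],"grip":1},
    {"rotation":[0,0,0],"xyz":[-0.12,-0.333,0.2],"grip":1},
    {"rotation":[0,0,0],"xyz":[-0.12,-0.333,0.35],"grip":1},
    {"rotation":[0,0,0],"xyz":[-0.12,-0.333,0.45],"grip":1},
    {"rotation":[0,0,0],"xyz":[-0.12,-0.333,0.52],"grip":1},
    {"rotation":[0,0,0],"xyz":[-0.12,-0.333,0.527],"grip":1},
    {"rotation":[0,0,0],"xyz":[-0.12,-0.333,0.527],"grip":1},
  ],
)

```text
time_s: 7.35
eef_pos: [630.9, -120.9, 38.5]
tool_rot: [0.001, -0.141, 0.99, -0.0]
ft_force: [0.1, -0.3, 1.2]
gripper_width: 85.6
grip_force: 0.0
```

```bash
python3 -c "
from h import *
plan([630.2,-120.6,36],YAW)"
```

```text
xyz [0.0019, 0.0017, 0.0084] rot [-0.0002, 0.0003, -0.0007]
```

>>> arm_command(
  steps=[
    {"rotation":[0,0,0],"xyz":[0.002,0.0015,0.006],"grip":0},
    {"rotation":[0,0,0],"xyz":[0.002,0.0015,0.006],"grip":0},
    {"rotation":[0,0,0],"xyz":[0.002,0.0015,0.006],"grip":-0.1},
    {"rotation":[0,0,0],"xyz":[0.002,0.0015,0.006],"grip":-0.3},
    {"rotation":[0,0,0],"xyz":[0.002,0.0015,0.006],"grip":-1},
    {"rotation":[0,0,0],"xyz":[0.002,0.0015,0.006],"grip":-1},
    {"rotation":[0,0,0],"xyz":[0.002,0.0015,0.006],"grip":-1},
  ],
  squeeze=30,
)

```text
time_s: 8.22
eef_pos: [630.1, -121.1, 36.1]
tool_rot: [0.0, -0.141, 0.99, -0.0]
ft_force: [-1.2, 0.8, 5.3]
gripper_width: 33.2
grip_force: 30.2
```

```bash
python3 - <<'E'
from h import *
p=read_state()["eef_pos"]; print(p)
im,d,W=wrist("w3"); top(W,(630,-120),46,54); top(W,(630,-120),5,11)
E
```

```text
[ 630.13037095 -121.115927     36.05086014]
circle 46 4722 ((623.8267211914062, -121.79983520507812), 29.28351402282715) [ 628.50962102 -121.13759489   49.16092672]
circle 5 2521 ((626.7815551757812, -121.90709686279297), 25.030479431152344) [ 615.93994411 -125.00601468    7.45938817]
```

View pics/w3.png

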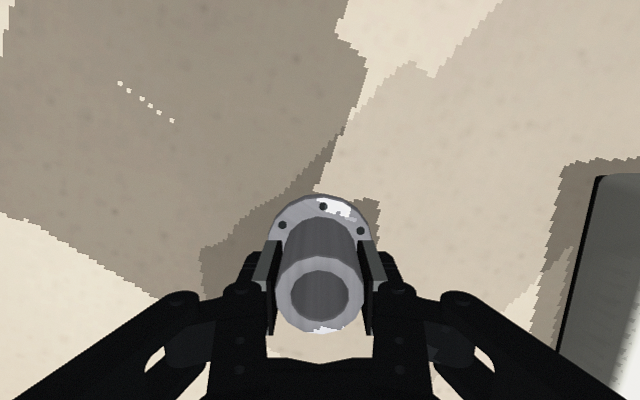

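The hub is held square between the pads, with its bore centred at about (319,294). I'll measure its offset in the hand.

```bash
cat >> h.py <<'E'
def held(im,W,zt):
    s=read_state(); m=(im.min(-1)>90)&(abs(W[...,2]-zt)<2)&(np.hypot(W[...,0]-s["eef_pos"][0],W[...,1]-s["eef_pos"][1])<25)
    P=W[m]; c,r=cv2.minEnclosingCircle(P[:,:2].astype(np.float32))
    A=np.c_[P[:,:2],np.ones(len(P))]; n=np.linalg.lstsq(A,P[:,2],rcond=None)[0]
    print("held",len(P),np.round(c,2),round(r,2),"z",P[:,2].mean(),"tilt",n[:2],"off",np.round(np.array(c)-s["eef_pos"][:2],2))
E
python3 - <<'E'
from h import *
im,d,W=wrist("w3b"); held(im,W,49.5)
plan([630.1,-121,180],YAW,"lift"); plan([600.1,68.2,180],YAW,"over")
E
```

```text
held 3156 [ 631.55 -122.23] 18.1 z 49.28151697394143 tilt [-0.00054063 -0.00027971] off [ 1.43 -1.11]
lift xyz [-0.0003, 0.0002, -0.4799] rot [-0.0002, 0.0002, -0.0009]
over xyz [-0.0798, 0.6337, -0.4801] rot [-0.0002, 0.0002, -0.0009]
```

>>> arm_command(
  steps=[
    {"rotation":[0,0,0],"xyz":[0,0,-0.03],"grip":-1},
    {"rotation":[0,0,0],"xyz":[0,0,-0.12],"grip":-1},
    {"rotation":[0,0,0],"xyz":[0,0,-0.25],"grip":-1},
    {"rotation":[0,0,0],"xyz":[0,0,-0.38],"grip":-1},
    {"rotation":[0,0,0],"xyz":[0,0,-0.48],"grip":-1},
    {"rotation":[0,0,0],"xyz":[-0.02,0.12,-0.48],"grip":-1},
    {"rotation":[0,0,0],"xyz":[-0.03,0.25,-0.48],"grip":-1},
    {"rotation":[0,0,0],"xyz":[-0.05,0.38,-0.48],"grip":-1},
    {"rotation":[0,0,0],"xyz":[-0.07,0.5,-0.48],"grip":-1},
    {"rotation":[0,0,0],"xyz":[-0.08,0.6,-0.48],"grip":-1},
  ],
)

```text
time_s: 9.57
eef_pos: [602.3, 60.1, 179.5]
tool_rot: [-0.0, -0.141, 0.99, 0.0]
ft_force: [-0.3, -0.8, -1.3]
gripper_width: 32.9
grip_force: 30.3
```

```bash
python3 - <<'E'
from h import *
s=read_state(); print(s["eef_pos"],s["ft_force"],s["gripper_width"])
im,d,W=wrist("w4"); held(im,W,s["eef_pos"][2]+13.3)
# bore: annulus fit, robust
m=(im.min(-1)>90)&(abs(W[...,2]-s["eef_pos"][2]-13.4)<1.5)&(np.hypot(W[...,0]-s["eef_pos"][0],W[...,1]-s["eef_pos"][1])<25)
cs,h=cv2.findContours(m.astype(np.uint8),cv2.RETR_CCOMP,cv2.CHAIN_APPROX_NONE)
for c,hh in zip(cs,h[0]):
    if len(c)>40:
        p=W[c[:,0,1],c[:,0,0]][:,:2]
        A=np.c_[2*p,np.ones(len(p))]; q=np.linalg.lstsq(A,(p**2).sum(1),rcond=None)[0]
        print(len(c),hh[3],"centre off",q[:2]-s["eef_pos"][:2],"r",np.sqrt(q[2]+q[:2]@q[:2]))
top(W,(600,68),60,112,22); knob(im,W)
plan([600.1,68.2,170],YAW)
E
```

```text
[602.33243595  60.10971991 179.54794584] [-0.30386728 -0.77794522 -1.28195965] 32.94689757204994
held 3000 [604.23  59.28] 18.06 z 192.79848345923298 tilt [-7.51758988e-04  5.31269444e-05] off [ 2.65 -4.01]
239 -1 centre off [0.69279524 0.38422411] r 16.04972797025633
160 2 centre off [0.68172342 0.38095911] r 10.971765325013209
circle 60 211 ((599.3260498046875, 68.09152221679688), 8.569844245910645) [593.73576296  66.56912943  73.57497464]
knob unit x,y [-125.3 -117.5 -110.1] [-11.9  -0.3  11.8]
 xyz [0.0001, 0.0171, 0.0319] rot [0.0007, -0.0002, 0.0]
```

```bash
python3 - <<'E'
from h import *
plan([599.6,68.0,155],YAW)
E
```

```text
xyz [0.0019, 0.0168, 0.0819] rot [0.0007, -0.0002, 0.0]
```

>>> arm_command(
  steps=[
    {"rotation":[0,0,0],"xyz":[0,0.015,0.06],"grip":-1},
    {"rotation":[0,0,0],"xyz":[0,0.015,0.07],"grip":-1},
    {"rotation":[0,0,0],"xyz":[0,0.015,0.07],"grip":-1},
  ],
)

```text
time_s: 10.0
eef_pos: [601.7, 62.6, 158.8]
tool_rot: [-0.0, -0.14, 0.99, 0.0]
ft_force: [0.3, -0.1, -1.6]
gripper_width: 33.2
grip_force: 30.3
```

```bash
python3 - <<'E'
from h import *
for i in range(3):
    capture("top"); plan([599.6,68.0,150],YAW)
s=read_state();print(s["eef_pos"])
E
```

```text
xyz [0.0022, 0.0196, 0.0303] rot [-0.0001, 0.0001, -0.0011]
 xyz [0.0024, 0.0197, 0.0308] rot [-0.0001, 0.0003, -0.0011]
 xyz [0.0024, 0.0196, 0.0307] rot [-0.0001, 0.0003, -0.0011]
[601.910053    62.5496521  159.21158944]
```

>>> arm_command(
  steps=[
    {"rotation":[0,0,-0.001],"xyz":[0.0024,0.0196,0],"grip":-1},
    {"rotation":[0,0,-0.001],"xyz":[0.0024,0.0196,0.03],"grip":-1},
    {"rotation":[0,0,-0.001],"xyz":[0.0024,0.0196,0.03],"grip":-1},
    {"rotation":[0,0,-0.001],"xyz":[0.0024,0.0196,0.03],"grip":-1},
  ],
)

```text
time_s: 10.65
eef_pos: [599.3, 68.3, 149.5]
tool_rot: [-0.0, -0.142, 0.99, -0.0]
ft_force: [-0.5, -0.1, -2.3]
gripper_width: 33.5
grip_force: 30.3
```

```bash
python3 - <<'E'
from h import *
im,d,W=wrist("w5"); plan([599.6,68.0,137],YAW)
s=read_state();print(s["eef_pos"],s["ft_force"]); held(im,W,s["eef_pos"][2]+13.3)
E
```

```text
xyz [-0.0004, -0.0011, 0.0422] rot [-0.0, 0.0, 0.0]
[599.37470317  68.28746121 149.65816784] [-0.1036204   0.07989909 -1.20705701]
held 3000 [600.92  67.02] 18.29 z 162.75416721978277 tilt [-0.002468    0.00075159] off [ 1.54 -1.26]
```

View pics/w5.png

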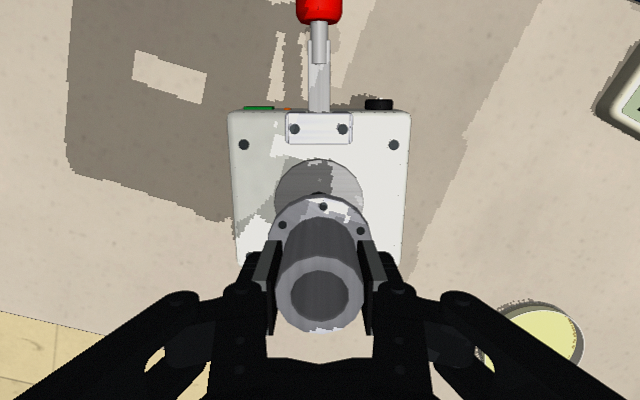

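The hub is over the shaft with everything lined up on column 319, and the knob is out at (319,10). I lower it slowly and watch the force.

>>> arm_command(
  steps=[
    {"rotation":[0,0,0],"xyz":[0,-0.001,0.01],"grip":-1},
    {"rotation":[0,0,0],"xyz":[0,-0.001,0.02],"grip":-1},
    {"rotation":[0,0,0],"xyz":[0,-0.001,0.03],"grip":-1},
    {"rotation":[0,0,0],"xyz":[0,-0.001,0.04],"grip":-1},
    {"rotation":[0,0,0],"xyz":[0,-0.001,0.05],"grip":-1},
    {"rotation":[0,0,0],"xyz":[0,-0.001,0.05],"grip":-1},
  ],
)

```text
time_s: 11.45
eef_pos: [599.3, 68.1, 134.3]
tool_rot: [-0.0, -0.142, 0.99, 0.0]
ft_force: [-0.9, 0.4, -1.8]
gripper_width: 33.6
grip_force: 30.3
```

>>> arm_command(
  steps=[
    {"rotation":[0,0,0],"xyz":[0,0,0.025],"grip":-1},
    {"rotation":[0,0,0],"xyz":[0,0,0.05],"grip":-1},
    {"rotation":[0,0,0],"xyz":[0,0,0.075],"grip":-1},
    {"rotation":[0,0,0],"xyz":[0,0,0.1],"grip":-1},
    {"rotation":[0,0,0],"xyz":[0,0,0.125],"grip":-1},
    {"rotation":[0,0,0],"xyz":[0,0,0.145],"grip":-1},
    {"rotation":[0,0,0],"xyz":[0,0,0.15],"grip":-1},
    {"rotation":[0,0,0],"xyz":[0,0,0.15],"grip":-1},
  ],
)

```text
time_s: 12.45
eef_pos: [599.5, 68.1, 89.7]
tool_rot: [0.0, -0.142, 0.99, -0.0]
ft_force: [0.3, -0.2, -2.0]
gripper_width: 33.3
grip_force: 30.3
```

Still free. The last 5 mm go in small steps.

>>> arm_command(
  steps=[
    {"rotation":[0,0,0],"xyz":[0,0,0.004],"grip":-1},
    {"rotation":[0,0,0],"xyz":[0,0,0.008],"grip":-1},
    {"rotation":[0,0,0],"xyz":[0,0,0.011],"grip":-1},
    {"rotation":[0,0,0],"xyz":[0,0,0.014],"grip":-1},
    {"rotation":[0,0,0],"xyz":[0,0,0.014],"grip":-1},
  ],
)

```text
time_s: 13.08
eef_pos: [599.3, 68.1, 85.3]
tool_rot: [-0.0, -0.142, 0.99, 0.0]
ft_force: [-0.3, -0.4, -1.9]
gripper_width: 33.0
grip_force: 30.3
```

>>> arm_command(
  steps=[
    {"rotation":[0,0,0],"xyz":[0,0,0.001],"grip":-1},
    {"rotation":[0,0,0],"xyz":[0,0,0.002],"grip":-1},
    {"rotation":[0,0,0],"xyz":[0,0,0.002],"grip":-1},
  ],
)

```text
time_s: 13.45
eef_pos: [599.4, 68.1, 85.1]
tool_rot: [0.0, -0.142, 0.99, -0.0]
ft_force: [-1.7, -0.1, 1.4]
gripper_width: 33.2
grip_force: 30.5
```

>>> arm_command(
  steps=[
    {"rotation":[0,0,0],"xyz":[0,0,0.001],"grip":-1},
    {"rotation":[0,0,0],"xyz":[0,0,0.002],"grip":-1},
    {"rotation":[0,0,0],"xyz":[0,0,0.002],"grip":-1},
  ],
)

```text
time_s: 13.82
eef_pos: [599.4, 68.1, 85.0]
tool_rot: [0.0, -0.142, 0.99, -0.0]
ft_force: [-5.1, 0.4, 7.5]
gripper_width: 33.2
grip_force: 31.1
```

Contact came at 7.5 N, at the seat height (85 − 36 = 49 mm). Now I release and rise.

>>> arm_command(
  steps=[
    {"rotation":[0,0,0],"xyz":[0,0,-0.002],"grip":0.5},
    {"rotation":[0,0,0],"xyz":[0,0,-0.002],"grip":0.5},
    {"rotation":[0,0,0],"xyz":[0,0,-0.002],"grip":0.5},
    {"rotation":[0,0,0],"xyz":[0,0,-0.002],"grip":0.5},
    {"rotation":[0,0,0],"xyz":[0,0,-0.1],"grip":0.5},
    {"rotation":[0,0,0],"xyz":[0,0,-0.25],"grip":0.5},
    {"rotation":[0,0,0],"xyz":[0.15,0,-0.4],"grip":0.5},
    {"rotation":[0,0,0],"xyz":[0.3,0,-0.45],"grip":0.5},
    {"rotation":[0,0,0],"xyz":[0.35,0,-0.45],"grip":0.5},
    {"rotation":[0,0,0],"xyz":[0.35,0,-0.45],"grip":0.5},
  ],
)

```text
time_s: 15.08
eef_pos: [498.3, 38.4, 219.7]
tool_rot: [0.0, -0.142, 0.99, -0.0]
ft_force: [0.3, 0.6, -0.5]
gripper_width: 64.1
grip_force: 0.0
```

```bash
python3 - <<'E'
from h import *
im,d,W=wrist("w6"); knob(im,W)
top(W,(600,68),96,103,22); top(W,(600,68),55,58.9,30); top(W,(600,68),106,112,22)
a=np.array([np.cos(YAW),np.sin(YAW)])
for u in (-121,-150): 
    p=S+u*a; print(np.round(p,1)); plan([*p,120],YAW,f"above{u}"); plan([*p,60],YAW,f"at{u}")
E
```

```text
knob unit x,y [-127.8 -119.9 -110.7] [-10.7   0.6  12.2]
circle 96 759 ((599.775146484375, 68.35382843017578), 17.071470260620117) [596.79070224  67.69239874  98.4475659 ]
circle 55 843 ((599.2379760742188, 68.44140625), 25.859216690063477) [590.5529405   65.95881028  56.41133871]
circle 106 195 ((599.7314453125, 68.28658294677734), 7.099791526794434) [599.65628945  68.00978003 107.97062757]
[484.   34.2]
above-121 xyz [0.0518, 0.0002, 0.3311] rot [-0.0, 0.0002, -0.0]
at-121 xyz [0.0519, 0.0002, 0.5311] rot [-0.0, 0.0002, -0.0]
[456.2  26. ]
above-150 xyz [0.1485, 0.0002, 0.3311] rot [-0.0, 0.0002, -0.0]
at-150 xyz [0.1486, 0.0002, 0.5311] rot [-0.0, 0.0002, -0.0]
```

View pics/w6.png

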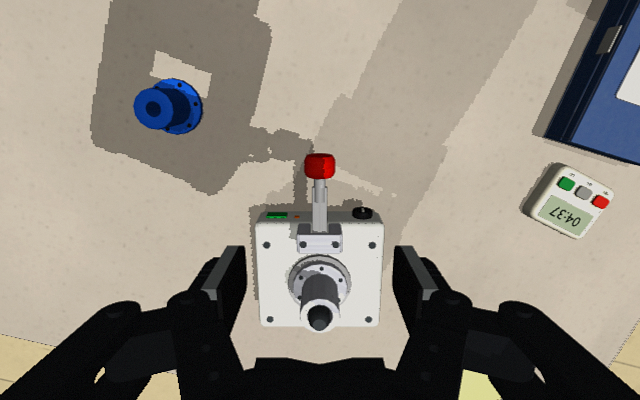

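The hub is seated: its rim is at z 98.4, its flange at 56.4, and it is centred on the shaft at (318,320). The knob is out at (320,165), so I pinch it next.

>>> arm_command(
  steps=[
    {"rotation":[0,0,0],"xyz":[0.0485,0,0.1],"grip":0.3},
    {"rotation":[0,0,0],"xyz":[0.0485,0,0.25],"grip":0.3},
    {"rotation":[0,0,0],"xyz":[0.0485,0,0.4],"grip":0.3},
    {"rotation":[0,0,0],"xyz":[0.0485,0,0.5],"grip":0.3},
    {"rotation":[0,0,0],"xyz":[0.0485,0,0.531],"grip":0.3},
    {"rotation":[0,0,0],"xyz":[0.0485,0,0.531],"grip":-1},
    {"rotation":[0,0,0],"xyz":[0.0485,0,0.531],"grip":-1},
    {"rotation":[0,0,0],"xyz":[0.0485,0,0.531],"grip":-1},
    {"rotation":[0,0,0],"xyz":[0.0485,0,0.531],"grip":-1},
    {"rotation":[0,0,0],"xyz":[0.0485,0,0.531],"grip":-1},
  ],
  squeeze=40,
)

```text
time_s: 16.38
eef_pos: [485.5, 34.5, 61.0]
tool_rot: [0.001, -0.142, 0.99, -0.0]
ft_force: [0.6, 3.3, 6.8]
gripper_width: 24.0
grip_force: 39.7
```

>>> arm_command(
  steps=[
    {"rotation":[0,0,0],"xyz":[-0.02,0,0],"grip":-1},
    {"rotation":[0,0,0],"xyz":[-0.04,0,0],"grip":-1},
    {"rotation":[0,0,0],"xyz":[-0.06,0,0],"grip":-1},
    {"rotation":[0,0,0],"xyz":[-0.075,0,0],"grip":-1},
    {"rotation":[0,0,0],"xyz":[-0.084,0,0],"grip":-1},
    {"rotation":[0,0,0],"xyz":[-0.084,0,0],"grip":-1},
    {"rotation":[0,0,0],"xyz":[-0.084,0,0],"grip":-1},
  ],
)

```text
time_s: 17.25
eef_pos: [509.5, 41.5, 61.0]
tool_rot: [0.001, -0.142, 0.99, -0.0]
ft_force: [-0.6, 2.0, 6.1]
gripper_width: 23.8
grip_force: 39.7
```

>>> arm_command(
  steps=[
    {"rotation":[0,0,0],"xyz":[0,0,0],"grip":0.3},
    {"rotation":[0,0,0],"xyz":[0,0,0],"grip":0.3},
    {"rotation":[0,0,0],"xyz":[0,0,0],"grip":0.3},
    {"rotation":[0,0,0],"xyz":[0,0,-0.15],"grip":0.3},
    {"rotation":[0,0,0],"xyz":[0,0,-0.3],"grip":0.3},
    {"rotation":[0,0,0],"xyz":[0,0,-0.45],"grip":0.3},
    {"rotation":[0,0,0],"xyz":[0.1,0,-0.53],"grip":0.3},
    {"rotation":[0,0,0],"xyz":[0.1,0,-0.53],"grip":0.3},
    {"rotation":[0,0,0],"xyz":[0.1,0,-0.53],"grip":0.3},
  ],
)

```text
time_s: 18.38
eef_pos: [480.1, 33.1, 218.3]
tool_rot: [-0.0, -0.142, 0.99, 0.0]
ft_force: [0.1, 0.5, -0.4]
gripper_width: 56.0
grip_force: 0.0
```

```bash
python3 - <<'E'
from h import *
im,d,W=wrist("w7"); knob(im,W)
top(W,(600,68),96,103,22); top(W,(600,68),55,58.5,30); top(W,(480,-110),46,54)
cv2.imwrite("pics/w7c.png",cv2.resize(im[150:380,200:440,::-1],None,fx=2.5,fy=2.5))
capture("top")
for t in ("blue_hub","vial","brown_bottle","timer"): print(t,[(np.round(r["at"]).tolist(),round(r["confidence"],2)) for r in recognise("top",t)][:2])
E
```

```text
knob unit x,y [-102.8  -95.1  -85.7] [-11.1  -0.1  11.9]
circle 96 735 ((599.7753295898438, 68.8113021850586), 17.12860870361328) [596.45028241  67.52442711  98.40328196]
circle 55 680 ((599.580078125, 68.2850570678711), 25.569963455200195) [592.79845917  66.34501639  56.40334561]
circle 46 1135 ((481.02703857421875, -109.8673324584961), 16.93595314025879) [ 480.41231885 -109.54976122   49.29645777]
blue_hub [([475.0, -113.0, 4.0], 0.7)]
vial [([653.0, -334.0, 63.0], 0.74), ([515.0, -350.0, 53.0], 0.49)]
brown_bottle [([655.0, -334.0, 59.0], 0.48)]
timer [([460.0, 288.0, 13.0], 0.8)]
```

View pics/w7c.png

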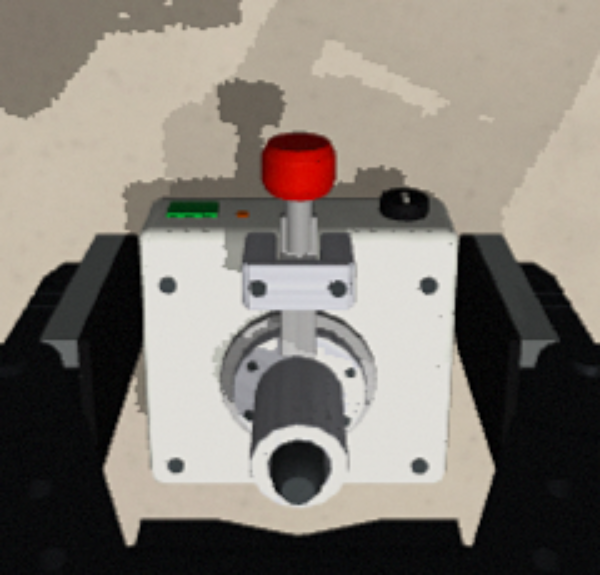

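The crop shows the knob home at (298,165), the bolt tongue over the flange at (298,335), and the hub seated on the shaft. The bystanders have not moved.

```bash
python3 -c "
from bench import *
print(sign_off())"
```

```text
the job is handed in; nothing more can be done
None
```

The bare hub sits flat on the spinner's seat with the knob fully home and its bolt over the flange; nothing else was moved, and I handed the job in at about 18.5 s.

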